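# Take the locked plate stop out of the T-slot rail and rack it

### The arm

A 6-joint arm with a two-finger parallel gripper is mounted at the origin on a cart in front of the work surface, level with it; the furniture and walls round the work are solid. World frame = base frame: x ahead of the robot, y to its left, z up, the work surface at z = 0. Lengths are in m, angles in rad, forces in N, time in s.
With the tool pointing down it reaches from about 0.225 to 0.875 m from the base axis. Payload 3.4 kg.
Tool frame: the origin (TCP) lies at the very end of the fingers, on their centre line; the grasp point (between the pads) lies 19 mm behind it; z points along the fingers, y is the direction in which the jaws open and shut (so a half turn about z gives the same grasp; the last joint's range is limited). The gripper opens to 85 mm and grips with 20 to 120 N. Pads are 22 mm wide; open, the fingers measure 114 mm over their backs; the gripper's body (76 mm by 85 mm) begins 54 mm behind the grasp point. The pads swing forward as they close: fully open they stand 13 mm farther back than shut.
Start: joints at [-1.401, 0.276, 1.505, -0, 1.361, -0.121], TCP at [0.165, -0.551, 0.231] pointing down, gripper open.
Joint ranges: [-2.89, 2.89], [-0.75, 2.08], [0.22, 2.7], [-1.18, 4.32], [0.11, 2.71], [-2.7, 2.7]. Speed limits (rad/s): [2.57, 2.57, 3.14, 3.14, 3.14, 3.14].

### API

Orientations are given as a unit quaternion [w, x, y, z].
In Python, from rig import get_state, get_image, camera_model, sign_off gives the robot as it stands. The module is installed in compiled form; this text tells all that it offers.
- The arm moves only by the tool drive_tool, never from a script. Its argument "motion" is text: rows parted by semicolons, each of 7 numbers parted by spaces: the turn, a rotation vector about the tool's x, y, z in degrees, then the shift along the tool's x, y, z in m, then the opening in per cent of the stroke, from 0 (shut) to 100 (fully open). In form: wx wy wz tx ty tz hand; .... A call has 1 to 12 rows; each row shifts and turns the pose as measured when the row begins, along the tool's axes as they then stand; what a row does not reach is not made up. A row lasts 1/8 s, in which the tool goes at most 62.5 mm and 10.7 degrees, less where a joint would pass 70% of its speed; a pose out of reach is approached as far as the arm can. A call is refused whole if a number of a shift passes 0.0625 or a number of a turn 10.7, either way. A call with a gripper value outside its range is refused whole. The fingers move at their own pace and stop on an object; "newtons" is the grip in N (left out, the last holds). Time passes only in rows, so rows that do not move let the fingers close. It gives the time, the measured TCP pose, the force and the opening at its end, in the units of the state.
- get_state(): the state, without advancing time (a new reading comes with each control period).
- get_image(name): name is "side" or "top"; returns (picture, depth): 420x560x3 uint8, red, green, blue; 420x560 float32, m along the optical axis (not along the pixel's ray), 0 where there is no reading.
- camera_model(name): a dict with "camera_matrix" (3x3 intrinsics, pixels), "D" ([k1, k2, p1, p2, k3] as OpenCV has them; the pictures are not rectified), "cam_to_world" (4x4, takes a point from camera to world coordinates). Camera axes: x right, y up, looking along -z (the intrinsics and any distortion apply to the point x, -y, -z); pixel columns grow to the right and rows downward; lengths in m; the calibration is good to about 2 mm. A picture is of the moment at which its call begins. camera_model takes no time and is no camera call.
- sign_off(): hands the job in, once; it reports no verdict.
The state is a dict: "clock": time; "qpos": joint angles; "qd": joint speeds; "effort": joint torques, N m; "position": TCP position; "ee_rot": TCP orientation; "contact_force": force on the tool from outside, world axes, zero at the start; "moment": the same for the moment, N m; "width": finger opening in m.
Only numpy, scipy, OpenCV 4.12 (cv2) and the standard library are available. Lean on these libraries where they do the work, as an engineer would, in place of code of your own. Each camera call takes 0.05 s, during which the arm holds its last target.

### The job

The stop plate on the T-slot rail is locked there by its spring plunger. Pull the plunger's grip up to unlock it, slide the stop along the slot to the gap at the open end, feeling for the place without forcing it, lift it out there, and stand it in the empty slot of the stop rack, fully down between its neighbours. Leave the other stops and everything else on the bench as they are.

Things in the scene. Friction and masses are not known exactly. Their poses are not given: they have to be found in the camera images.
- rail: T-slot rail fixed on the bench: 320 long (y), 64 wide (x), 38 high, screwed feet to x +-59. Origin: middle of the underside. Slot along y in the top: opening 13 wide between dark lip strips (z 30 to 38), below it 33 wide (z 20 to 30), then a groove with a holed index strip. Near the -y end the lip strips leave a gap 64 long, 33 wide and open at the top; short strips follow it.
- rail_open_end (a point): Usual middle of the gap at the open end: on the rail's middle line, y -95, at z 20 (the oiled ledge on which the foot slides); axes as the rail's. The lip strips are screwed on through long holes, so the gap may lie up to 12 mm to either side along y: look or feel for it. It is only 4 mm longer than the 60 foot, and beside it the lips hold the foot down.
- stop: Steel stop to be moved, 0.35 kg (0.26 to 0.44), standing in the slot. Origin: middle of the foot's underside, z up, y along the rail. Foot 30 (x) by 60 (y) by 8; neck 10 thick; plate 10 (x) by 100 (y), z 19.5 to 79.5; housing to z 91.5, grip above. Can rise 2 mm to the lips, 1.5 mm side play. Its 10 mm pin stands 10 below the foot in an index hole. Same both ways round.
- stop_grip (a point): Middle of the black plunger grip, 24 by 24 by 26 high, flat sides facing the stop's x and y, 109 above the foot's underside when locked. It moves only straight up, with the locking pin, and does not turn. The stop can be carried by it.
- stop_plunger (a joint): Plunger pulled up out of the stop, m: 0 locked, 0.0095 at its end stop; a light spring (0.8 to 1.6 N, less than the stop's weight) draws it back. The pin clears the index strip when the plunger is at its end stop and the stop itself is lifted 0.5 to 2 mm off the ledge: grip raised 10 to 11.5 mm, felt as the stop's weight, then the lips. Carried by the grip, the stop hangs at the end stop.
- rack: Rack fixed on the bench: base 184 (x) by 128 (y) by 8, two black combs 88 high at y -52..-38 and +38..+52. Origin: middle of the underside. Four slots 13 wide for plates standing along y, at x -63, -21, 21, 63; teeth have round tops (radius 14.5). Slot bottoms at z 40 carry the plate's ends. Fully down, a foot's underside is at z 20.5, the grip's middle at 129.5. Empty: x -21.
- rack_free_slot (a point): Middle of the empty slot's bottom, 40 above the bench, half-way between the two combs; its axes are the rack's, y along the plates.
- spare_1: A stop of the same shape, loose in the rack slot at x -63. Origin: middle of its foot's underside. Its grip's top is 142.5 above the bench. Leave it.
- spare_2: A stop of the same shape, loose in the rack slot at x +21, its grip's top 142.5 above the bench. Leave it.
- v_rest: A plate with a V on top and no grip, 96 high over the foot, loose in the rack slot at x +63. Leave it.
- tape_measure: Bystander: yellow and black tape measure, 79 long, lying in front of the work. Leave it.
- marker: Bystander: yellow paint marker, 136 long, lying behind the rail. Leave it.
- elbow: Bystander: pipe elbow, 62, lying behind the work. Leave it.
- ferrule_tall: Bystander: steel ferrule, 55 tall, behind the work. Leave it.
- ferrule_flat: Bystander: steel ferrule, 30 tall, behind the work. Leave it.
- magnet: Bystander: triangular welding magnet, 81, lying to the right of the rack. Leave it.

How it is judged:
By the outcome, as a careful person would: the job done as asked, in the order asked, and still so for the second after the job is handed in, with the robot touching nothing.
It also fails if it takes over 67 s, if anything falls off the work surface, if the arm or the gripper's body presses on something with over 40 N, if the wrist force passes 120 N, or if a joint passes its speed limit or range.

## Working session

There is one attempt and no reset: what is moved stays moved. The work goes in short steps, Python scripts to look and compute and a tool call to move; the robot and the scene stay as the last step left them, time stands still between calls to the robot, and variables do not carry over. Pictures are saved under pics/ and viewed, and the job is handed in when it is done.

Besides the shell and the picture viewer there is one more tool, called after ">>>" as a command line: name --argument value ..., lists and objects as JSON in quotes. drive_tool: Moves the arm, as the interface text tells. Its arguments: {"type":"object","properties":{"motion":{"type":"string"},"newtons":{"type":"number"}},"required":["motion"]}

```bash
mkdir -p pics
cat > h.py <<'E'
import numpy as np,cv2
from rig import get_state,get_image,camera_model
def shot(n,tag):
    p,d=get_image(n); cv2.imwrite(f'pics/{tag}.png',p[:,:,::-1]); np.savez(f'pics/{tag}.npz',d=d); return p,d
def crop(tag,u0,v0,u1,v1,s,out):
    p=cv2.imread(f'pics/{tag}.png')[v0:v1,u0:u1]; cv2.imwrite(f'pics/{out}.png',cv2.resize(p,None,fx=s,fy=s,interpolation=cv2.INTER_CUBIC))
def ray(n,u,v):
    m=camera_model(n);K=np.array(m['camera_matrix']);D=np.array(m['D']);T=np.array(m['cam_to_world'])
    q=cv2.undistortPoints(np.array([[[u,v]]],float),K,D)[0,0]
    return T,np.array([q[0],-q[1],-1.])
def at_z(n,u,v,z):
    T,r=ray(n,u,v);d=T[:3,:3]@r;o=T[:3,3];return o+d*(z-o[2])/d[2]
def at_d(n,u,v,dep):
    T,r=ray(n,u,v);return T[:3,:3]@(r*dep)+T[:3,3]
def proj(n,P):
    m=camera_model(n);K=np.array(m['camera_matrix']);D=np.array(m['D']);T=np.array(m['cam_to_world'])
    c=np.linalg.inv(T)@np.append(P,1);c=c[:3]*[1,-1,-1]
    return cv2.projectPoints(c.reshape(1,1,3),np.zeros(3),np.zeros(3),K,D)[0].ravel()
def cloud(n,d):
    m=camera_model(n);K=np.array(m['camera_matrix']);D=np.array(m['D']);T=np.array(m['cam_to_world'])
    vv,uu=np.mgrid[:d.shape[0],:d.shape[1]]
    q=cv2.undistortPoints(np.stack([uu,vv],-1).reshape(-1,1,2).astype(float),K,D)[:,0]
    P=np.c_[q[:,0],-q[:,1],-np.ones(len(q))]*d.reshape(-1,1)
    return (P@T[:3,:3].T+T[:3,3]).reshape(*d.shape,3)
E
python3 - <<'E'
from h import *
s=get_state();print(s)
for n in('side','top'):
    shot(n,n+'0');m=camera_model(n);print(n,np.round(m['cam_to_world'],3),m['camera_matrix'],m['D'])
E
```

```text
{'clock': 0.0, 'qpos': array([-1.40100243e+00,  2.76597922e-01,  1.50619849e+00,  2.43806370e-06,
        1.36069700e+00, -1.20984292e-01]), 'qd': array([-0.00158553,  0.00037578,  0.00011705, -0.00194624, -0.00040301,
        0.00053152]), 'effort': array([ 5.51745106e-04, -4.16774547e+01, -2.45805037e+01, -4.03814774e-04,
        1.09309377e-02, -5.99942410e-06]), 'position': array([ 0.16476018, -0.55030433,  0.23041201]), 'ee_rot': array([-9.50124152e-04,  9.89449200e-01,  1.44877114e-01, -2.19998606e-05]), 'contact_force': array([ 0.98553998, -0.60788018, -0.4704527 ]), 'moment': array([ 0.02403327,  0.00480421, -0.02740914]), 'width': 0.08535544422461065}
side [[-0.986  0.076 -0.147  0.427]
 [-0.165 -0.411  0.896  1.049]
 [ 0.008  0.908  0.418  0.616]
 [ 0.     0.     0.     1.   ]] [[515.91985975   0.         278.14155018]
 [  0.         515.91985975 221.3071181 ]
 [  0.           0.           1.        ]] [0.02820953 0.         0.         0.         0.        ]
top [[ 0.027  0.989 -0.148  0.422]
 [-1.     0.026 -0.006 -0.096]
 [-0.002  0.148  0.989  1.203]
 [ 0.     0.     0.     1.   ]] [[451.43177674   0.         277.09357153]
 [  0.         451.43177674 208.72093933]
 [  0.           0.           1.        ]] [0.01720212 0.         0.         0.         0.        ]
```

View pics/side0.png

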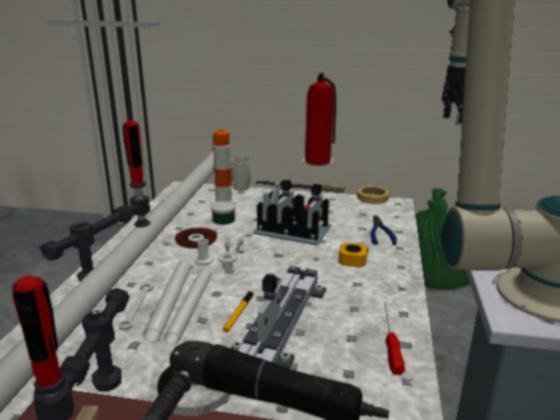

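View pics/top0.png

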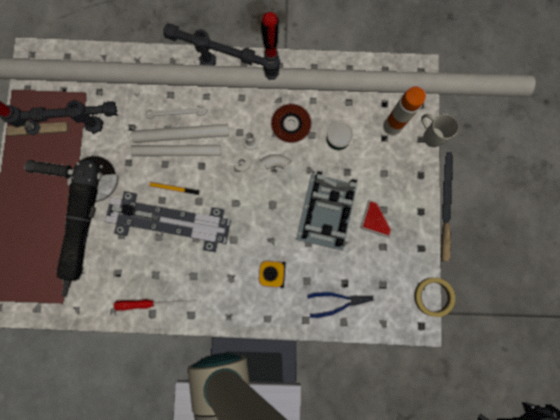

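Run:
```python
from h import *
crop('top0',100,180,250,260,5,'t_rail');crop('top0',290,160,370,260,6,'t_rack');crop('side0',225,260,335,380,5,'s_rail');crop('side0',245,170,340,250,7,'s_rack')
```

```text
(no output)
```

View pics/t_rail.png

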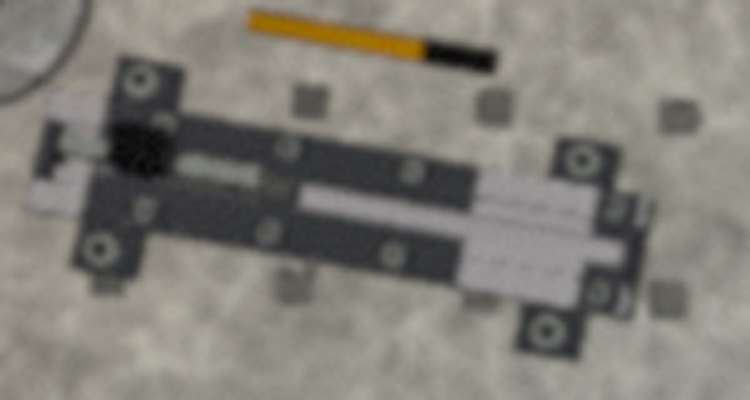

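View pics/t_rack.png

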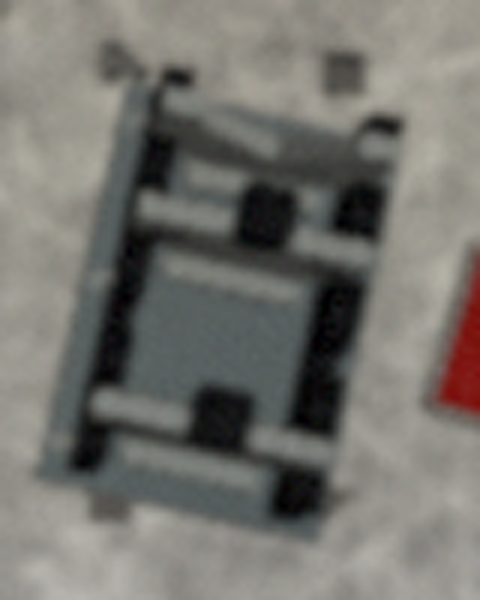

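View pics/s_rail.png

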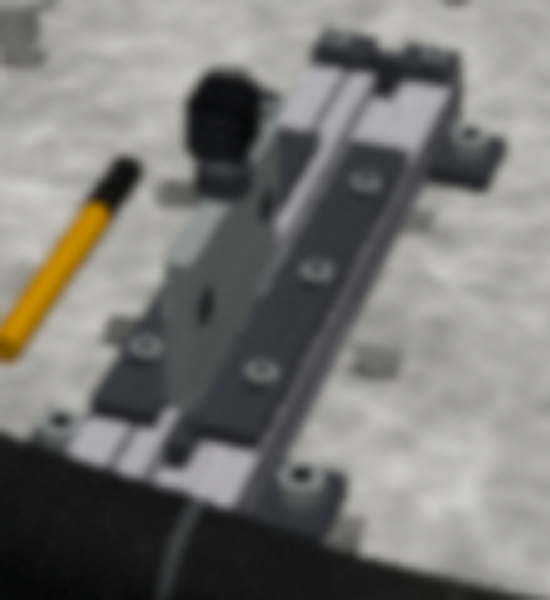

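View pics/s_rack.png

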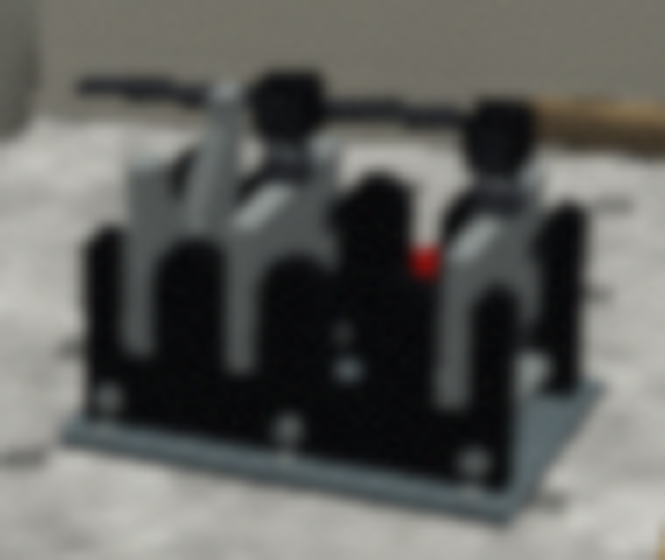

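Run:
```python
from h import *
from scipy import ndimage as nd
np.set_printoptions(precision=4,suppress=True)
for n in('top','side'):
    d=np.load(f'pics/{n}0.npz')['d'];C=cloud(n,d)
    print(n,'bench z', np.median(C[250:260,140:200][...,2]) if n=='top' else np.median(C[300:320,345:375][...,2]))
    x,y,z=C[...,0],C[...,1],C[...,2]
    roi=(x>.25)&(x<.65)&(y>-.4)&(y<.4)&(d>0)
    lab,k=nd.label(roi&(z>.118)&(z<.16))
    for i in range(1,k+1):
        s=lab==i
        if s.sum()>=8:
            P=C[s];v,u=np.where(s);print(s.sum(),'uv',u.mean(),v.mean(),u.min(),u.max(),v.min(),v.max(),'mean',P.mean(0),'med z',np.median(P[:,2]),P.min(0),P.max(0))
```

```text
top bench z -0.002846246368333971
113 uv 334.24778761061947 195.43362831858408 329 340 190 201 mean [ 0.6169 -0.2248  0.1394] med z 0.1409803242339034 [ 0.6055 -0.2389  0.1221] [ 0.6302 -0.2122  0.146 ]
123 uv 127.04878048780488 209.2357723577236 121 133 204 215 mean [0.5707 0.2681 0.138 ] med z 0.1400576808980143 [0.559  0.2584 0.1204] [0.5839 0.2817 0.1463]
110 uv 326.6181818181818 229.0909090909091 321 332 224 234 mean [ 0.5355 -0.2074  0.14  ] med z 0.1411097928324896 [ 0.5241 -0.2209  0.1225] [ 0.5485 -0.1952  0.1459]
side bench z -0.0014702641090083013
113 uv 286.0 185.0 281 291 180 190 mean [ 0.6142 -0.2176  0.133 ] med z 0.13343492674299612 [ 0.6019 -0.2331  0.119 ] [ 0.628  -0.208   0.1439]
112 uv 316.1607142857143 189.46428571428572 311 321 184 195 mean [ 0.5324 -0.1997  0.133 ] med z 0.1330970428553918 [ 0.5204 -0.215   0.118 ] [ 0.5463 -0.1911  0.1443]
251 uv 269.48605577689244 283.37450199203187 262 277 275 292 mean [0.5679 0.2773 0.1341] med z 0.13557203012738256 [0.5561 0.2582 0.1184] [0.5816 0.2858 0.1441]
```

Run:
```python
from h import *
np.set_printoptions(precision=4,suppress=True)
p=cv2.imread('pics/top0.png')
# rectify rail at z=0.038 onto world grid, 0.5mm/px: cols = -y, rows = -x
def rect(n,z,x0,x1,y0,y1,mm,out):
    p=cv2.imread(f'pics/{n}0.png');xs=np.arange(x1,x0,-mm);ys=np.arange(y1,y0,-mm)
    m=camera_model(n);K=np.array(m['camera_matrix']);D=np.array(m['D']);T=np.linalg.inv(np.array(m['cam_to_world']))
    X,Y=np.meshgrid(xs,ys,indexing='ij');P=np.stack([X,Y,0*X+z],-1).reshape(-1,3)
    c=(P@T[:3,:3].T+T[:3,3])*[1,-1,-1]
    uv=cv2.projectPoints(c.reshape(-1,1,3),np.zeros(3),np.zeros(3),K,D)[0].reshape(*X.shape,2).astype(np.float32)
    cv2.imwrite(f'pics/{out}.png',cv2.remap(p,uv[...,0],uv[...,1],cv2.INTER_CUBIC))
rect('top',.038,.45,.63,.0,.36,.0005,'r_rail')   # 720x360
rect('side',.038,.45,.63,.0,.36,.0005,'r_rail_s')
```

```text
(no output)
```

View pics/r_rail.png

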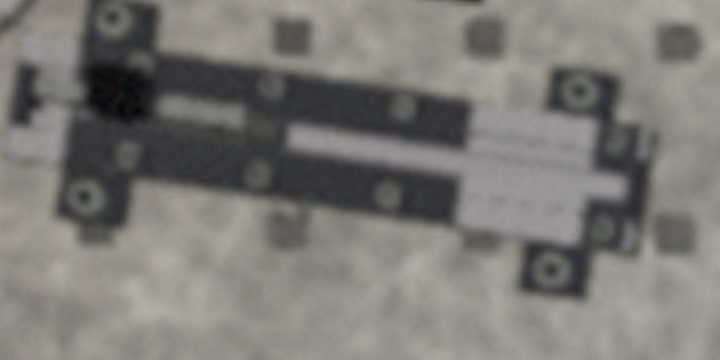

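View pics/r_rail_s.png

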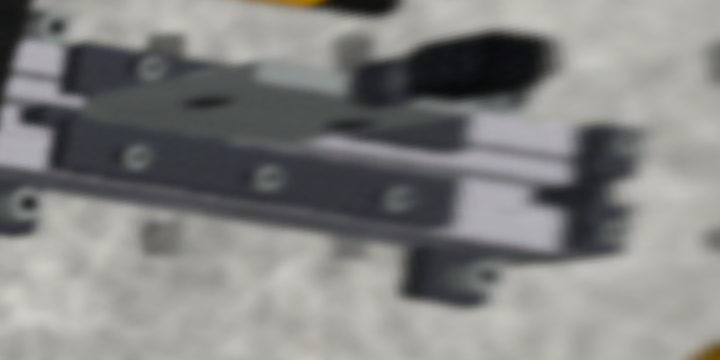

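>>> drive_tool --motion "0 0 8.5 0 0 0 100; 0 0 8.5 0 0 0 100; 0 0 8.5 0 0 0 100" --newtons 40

```text
clock: 0.48
position: [0.1646, -0.5493, 0.2288]
ee_rot: [-0.003, 0.996, -0.084, -0.001]
contact_force: [-0.3, 0.5, 0.9]
width: 0.0854
```

```bash
cat >> h.py <<'E'
from scipy.spatial.transform import Rotation as Rn
def to(xyz,head=None):
    """needed tool-frame shift & turn; head=desired heading (deg) of tool x, tool down"""
    s=get_state();q=s['ee_rot'];R=Rn.from_quat([q[1],q[2],q[3],q[0]])
    p=s['position'];sh=R.inv().apply(np.array(xyz)-p)
    o='t=%.2f pos %s F %s M %s w %.4f\n'%(s['clock'],np.round(p,4),np.round(s['contact_force'],1),np.round(s['moment'],2),s['width'])
    tx=R.apply([1,0,0]);o+='heading %.2f tilt %s\n'%(np.degrees(np.arctan2(tx[1],tx[0])),np.round(R.apply([0,0,1]),4))
    o+='shift %s'%np.round(sh*1000,1)
    if head is not None:
        h=np.radians(head);Rt=Rn.from_matrix(np.c_[[np.cos(h),np.sin(h),0],[np.sin(h),-np.cos(h),0],[0,0,-1]])
        o+=' turn %s'%np.round((R.inv()*Rt).as_rotvec(degrees=True),2)
    print(o)
E
python3 - <<'E'
from h import *
to([.5717,.268,.2],-8.95)
E
```

```text
t=0.47 pos [ 0.1646 -0.5493  0.2288] F [-0.3  0.5  0.9] M [-0.02  0.01 -0.01] w 0.0854
heading -9.65 tilt [-9.0e-04  5.3e-03 -1.0e+00]
shift [ 264.5 -873.8   32.8] turn [-0.29  0.1  -0.7 ]
```

>>> drive_tool --motion "0 0 0 .0176 -.0583 0 100; 0 0 0 .0176 -.0583 0 100; 0 0 0 .0176 -.0583 0 100; 0 0 0 .0176 -.0583 0 100; 0 0 0 .0176 -.0583 0 100; 0 0 0 .0176 -.0583 0 100; 0 0 0 .0176 -.0583 0 100; 0 0 0 .0176 -.0583 0 100; 0 0 0 .0176 -.0583 0 100; 0 0 0 .0176 -.0583 0 100; 0 0 0 .0176 -.0583 0 100; 0 0 0 .0176 -.0583 0 100"

```text
clock: 1.98
position: [0.4986, 0.1177, 0.2295]
ee_rot: [-0.003, 0.996, -0.089, 0.001]
contact_force: [0.4, -0.6, -0.2]
width: 0.0859
```

Run:
```python
from h import *
to([.5717,.268,.2],-8.95)
```

```text
t=1.98 pos [0.4986 0.1177 0.2295] F [ 0.4 -0.6 -0.2] M [ 0.03 -0.08  0.06] w 0.0859
heading -10.24 tilt [ 0.0019  0.0055 -1.    ]
shift [  45.2 -160.7   30.5] turn [-0.33 -0.06 -1.29]
```

>>> drive_tool --motion "-0.3 0 -1.3 .015 -.0535 0 100; 0 0 0 .015 -.0535 .01 100; 0 0 0 .015 -.0535 .02 100; 0 0 0 0 0 0 100"

```text
clock: 2.48
position: [0.5714, 0.2782, 0.1964]
ee_rot: [0.0, 0.997, -0.075, -0.0]
contact_force: [-0.6, -0.5, 0.2]
width: 0.0853
```

Run:
```python
from h import *
to([.5717,.268,.2],-8.95)
shot('side','side1');shot('top','top1')
crop('side1',190,200,350,360,5,'s1c');crop('top1',80,150,240,270,5,'t1c')
```

```text
t=2.48 pos [0.5714 0.2782 0.1964] F [-0.6 -0.5  0.2] M [-0.06  0.05  0.01] w 0.0853
heading -8.57 tilt [-1.e-04 -6.e-04 -1.e+00]
shift [ 1.8 10.  -3.6] turn [0.03 0.   0.38]
```

View pics/s1c.png

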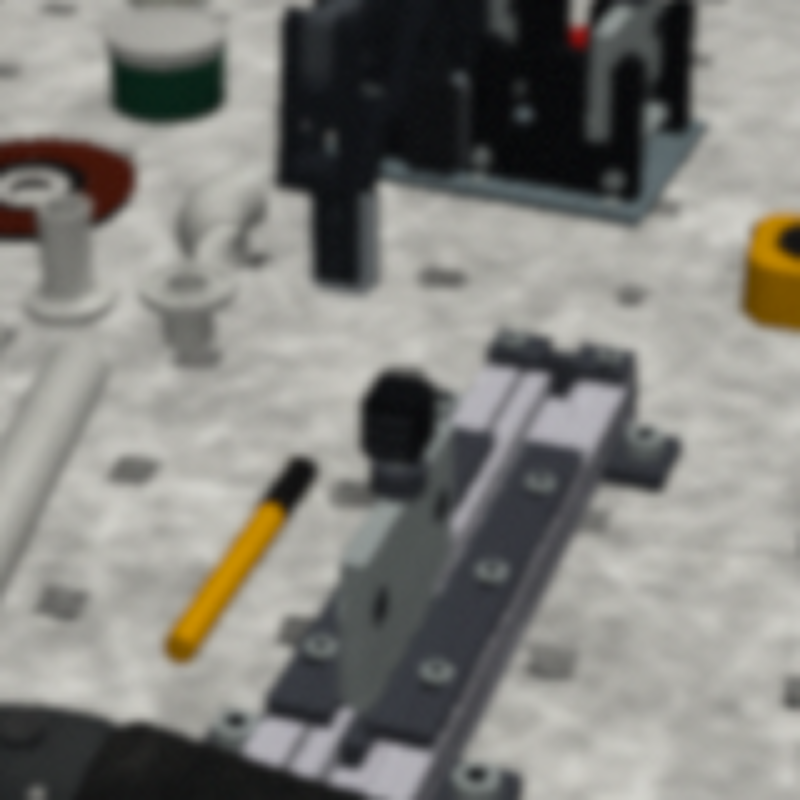

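View pics/t1c.png

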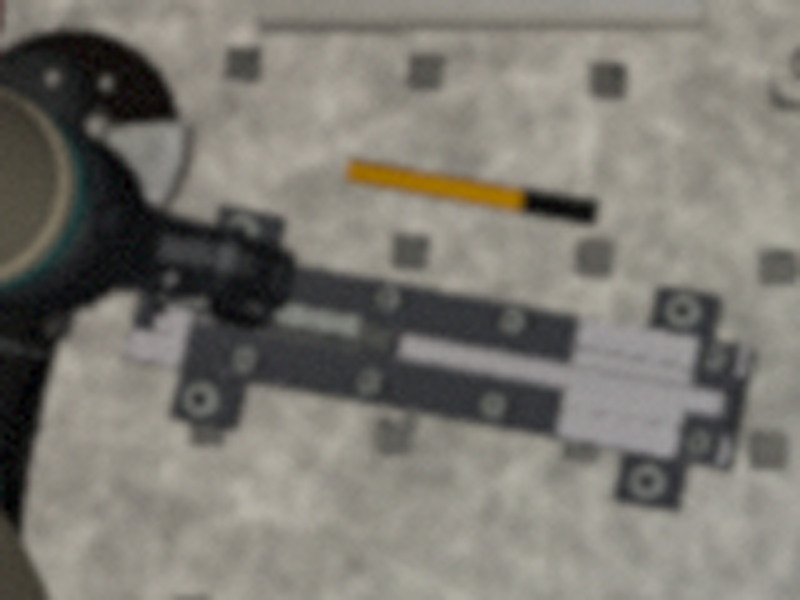

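Run:
```python
from h import *
from scipy.optimize import least_squares
np.set_printoptions(precision=4,suppress=True)
imgs={n:cv2.GaussianBlur(cv2.imread(f'pics/{n}0.png'),(0,0),.1).max(2).astype(float) for n in('top','side')}
def hull(n,c,yaw,z0,z1,S=8,box=None):
    h=np.radians(yaw);ex=np.array([np.cos(h),np.sin(h),0]);ey=np.array([-np.sin(h),np.cos(h),0])
    P=[proj(n,np.array([c[0],c[1],0])+a*.012*ex+b*.012*ey+np.array([0,0,z])) for a in(-1,1) for b in(-1,1) for z in(z0,z1)]
    return cv2.convexHull(np.array(P,np.float32))
def mask(n,H,bx,S=8):
    u0,v0,u1,v1=bx;m=np.zeros(((v1-v0)*S,(u1-u0)*S),np.float32)
    q=((H.reshape(-1,2)-[u0,v0]+.5)*S).astype(np.int32);cv2.fillConvexPoly(m,q,1)
    return cv2.GaussianBlur(cv2.resize(m,(u1-u0,v1-v0),interpolation=cv2.INTER_AREA),(0,0),.8)
def fit(n,c0,yaw,z0,z1,pad=3):
    u,v=proj(n,np.array([*c0,(z0+z1)/2]));bx=[int(u)-12,int(v)-12,int(u)+13,int(v)+13]
    I=imgs[n][bx[1]:bx[3],bx[0]:bx[2]]
    best=[]
    for dx in np.arange(-.008,.0081,.0005):
        for dy in np.arange(-.008,.0081,.0005):
            H=hull(n,(c0[0]+dx,c0[1]+dy),yaw,z0,z1);m=mask(n,H,bx)
            w=np.ones_like(m)
            A=m.ravel()-m.mean();B=I.ravel()-I.mean();best.append((-(A@B)/np.linalg.norm(A)/np.linalg.norm(B),c0[0]+dx,c0[1]+dy))
    best.sort(reverse=True);b=np.array(best[:8]);return b[0],b.mean(0)
for nm,c,yaw,z in(('stop',(.5717,.268),-8.95,.129),('sp2',(.6169,-.2248),-12.1,.1295),('sp1',(.5355,-.2074),-12.1,.1295)):
    for n in('top','side'): print(nm,n,*fit(n,c,yaw,z-.013,z+.013))
d=np.load('pics/top0.npz')['d'];C=cloud('top',d)
for y in np.arange(.22,.5,.02):
    s=(abs(C[...,1]-y)<.01)&(d>0)&(C[...,0]>.35)&(C[...,0]<.75);print(round(y,2),np.round([C[...,2][s&(abs(C[...,0]-x)<.02)].max() if (s&(abs(C[...,0]-x)<.02)).any() else np.nan for x in np.arange(.4,.72,.04)],3))
```

```text
Traceback (most recent call last):
  File "h.py", line 16, in proj
    m=camera_model(n);K=np.array(m['camera_matrix']);D=np.array(m['D']);T=np.array(m['cam_to_world'])
ValueError: time passes only in moves, steps and waits
```

```bash
sed -i 's/^from rig import.*/from rig import get_state,get_image\nimport rig,functools\ncamera_model=functools.lru_cache(None)(rig.camera_model)/' h.py
cat > fit.py <<'E'
from h import *
def hull(n,c,yaw,z0,z1):
    h=np.radians(yaw);ex=np.array([np.cos(h),np.sin(h),0]);ey=np.array([-np.sin(h),np.cos(h),0])
    P=[proj(n,np.array([c[0],c[1],0])+a*.012*ex+b*.012*ey+np.array([0,0,z])) for a in(-1,1) for b in(-1,1) for z in(z0,z1)]
    return cv2.convexHull(np.array(P,np.float32))
def mask(n,H,bx,S=8):
    u0,v0,u1,v1=bx;m=np.zeros(((v1-v0)*S,(u1-u0)*S),np.float32)
    q=((H.reshape(-1,2)-[u0,v0]+.5)*S).astype(np.int32);cv2.fillConvexPoly(m,q,1)
    return cv2.GaussianBlur(cv2.resize(m,(u1-u0,v1-v0),interpolation=cv2.INTER_AREA),(0,0),.8)
def fit(img,n,c0,yaw,z0,z1):
    u,v=proj(n,np.array([*c0,(z0+z1)/2]));bx=[int(u)-9,int(v)-9,int(u)+10,int(v)+10]
    I=img[bx[1]:bx[3],bx[0]:bx[2]];best=[]
    for dx in np.arange(-.008,.0081,.001):
        for dy in np.arange(-.008,.0081,.001):
            m=mask(n,hull(n,(c0[0]+dx,c0[1]+dy),yaw,z0,z1),bx)
            A=m.ravel()-m.mean();B=I.ravel()-I.mean();best.append((-(A@B)/np.linalg.norm(A)/np.linalg.norm(B),c0[0]+dx,c0[1]+dy))
    best.sort(reverse=True);b=np.array(best[:6]);return b[0],b.mean(0)
E
python3 - <<'E'
from fit import *
np.set_printoptions(precision=4,suppress=True)
imgs={n:cv2.imread(f'pics/{n}0.png').max(2).astype(float) for n in('top','side')}
for nm,c,yaw,z in(('stop',(.5717,.268),-8.95,.129),('sp2',(.6169,-.2248),-12.1,.1295),('sp1',(.5355,-.2074),-12.1,.1295)):
    for n in('top','side'): print(nm,n,*fit(imgs[n],n,c,yaw,z-.013,z+.013))
d=np.load('pics/top0.npz')['d'];C=cloud('top',d)
for y in np.arange(.22,.5,.02):
    s=(abs(C[...,1]-y)<.01)&(d>0)&(C[...,0]>.35)&(C[...,0]<.75);print(round(y,2),np.round([C[...,2][s&(abs(C[...,0]-x)<.02)].max() if (s&(abs(C[...,0]-x)<.02)).any() else np.nan for x in np.arange(.4,.72,.04)],3))
E
```

```text
stop top [0.7761 0.5707 0.268 ] [0.7715 0.5707 0.2685]
stop side [0.9452 0.5677 0.271 ] [0.9411 0.5675 0.271 ]
sp2 top [ 0.7889  0.6149 -0.2238] [ 0.7836  0.6151 -0.224 ]
sp2 side [ 0.8095  0.6149 -0.2228] [ 0.807   0.6151 -0.223 ]
sp1 top [ 0.917   0.5355 -0.2074] [ 0.9081  0.5353 -0.2076]
sp1 side [ 0.7523  0.5335 -0.2054] [ 0.7505  0.5332 -0.2051]
0.22 [0.002 0.002 0.003 0.044 0.102 0.046 0.018 0.011]
0.24 [0.003 0.003 0.002 0.04  0.102 0.044 0.019 0.017]
0.26 [0.002 0.004 0.002 0.04  0.146 0.141 0.019 0.015]
0.28 [0.003 0.003 0.002 0.029 0.146 0.143 0.005 0.003]
0.3 [0.002 0.002 0.002 0.014 0.103 0.101 0.021 0.003]
0.32 [0.003 0.002 0.004 0.023 0.099 0.102 0.021 0.006]
0.34 [0.002 0.004 0.002 0.022 0.035 0.034 0.025 0.026]
0.36 [0.003 0.004 0.003 0.005 0.033 0.032 0.029 0.028]
0.38 [0.003 0.003 0.004 0.002 0.062 0.075 0.083 0.082]
0.4 [0.004 0.054 0.065 0.072 0.084 0.087 0.09  0.093]
0.42 [0.062 0.066 0.07  0.075 0.08  0.087 0.089 0.093]
0.44 [0.064 0.067 0.07  0.072 0.078 0.083 0.085 0.081]
0.46 [ 0.059  0.063  0.063  0.059 -0.849 -0.84   0.056  0.076]
0.48 [0.008 0.007 0.008 0.007 0.008 0.007 0.019 0.072]
0.5 [0.009 0.011 0.01  0.009 0.009 0.009 0.008 0.072]
```

Run:
```python
from h import *
to([.5702,.2692,.111],-8.95)
```

```text
t=2.58 pos [0.571  0.2752 0.1985] F [-0.2 -0.8 -0.3] M [0.02 0.02 0.07] w 0.0855
heading -8.71 tilt [ 0.0018 -0.0016 -1.    ]
shift [-0.1  5.9 87.6] turn [ 0.08 -0.11  0.24]
```

>>> drive_tool --motion "0 0 .2 0 .006 .01 100; 0 0 0 0 0 .03 100; 0 0 0 0 0 .025 100; 0 0 0 0 0 .015 100; 0 0 0 0 0 0 100"

```text
clock: 3.2
position: [0.569, 0.2609, 0.119]
ee_rot: [0.001, 0.997, -0.082, 0.003]
contact_force: [-0.1, -0.4, -0.5]
width: 0.0855
```

Run:
```python
from h import *
to([.5702,.2692,.111],-8.95)
shot('side','side2');crop('side2',210,220,330,340,6,'s2c')
to([.5702,.2692,.111],-8.95)
```

```text
t=3.20 pos [0.569  0.2609 0.119 ] F [-0.1 -0.4 -0.5] M [-0.03 -0.02  0.04] w 0.0855
heading -9.36 tilt [ 0.0048 -0.003  -1.    ]
shift [-0.2 -8.4  8. ] turn [ 0.13 -0.3  -0.41]
t=3.25 pos [0.5696 0.2611 0.1199] F [-0.4 -0.3  0.6] M [ 0.03  0.   -0.03] w 0.0852
heading -9.35 tilt [ 0.0064 -0.0026 -1.    ]
shift [-0.8 -8.1  8.9] turn [ 0.09 -0.38 -0.4 ]
```

View pics/s2c.png

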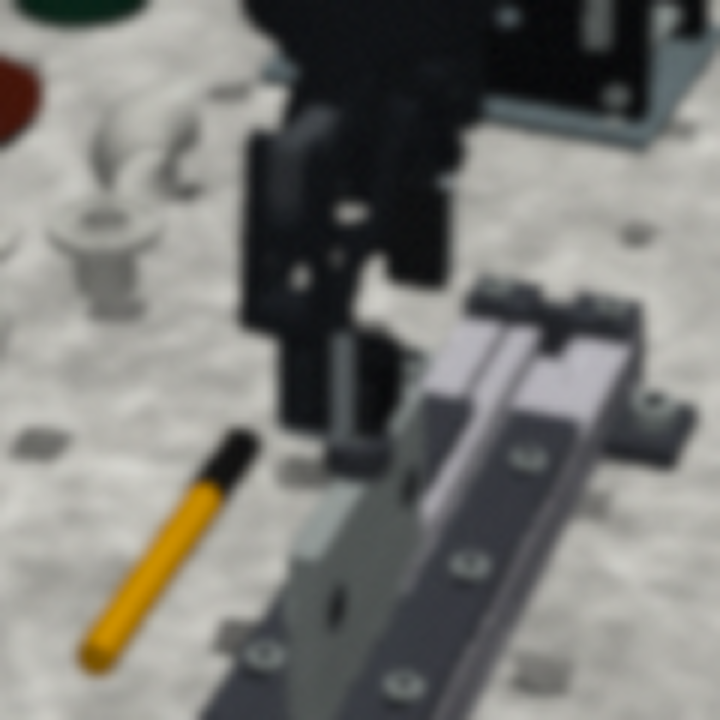

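>>> drive_tool --motion "0 -.3 -.4 -.0008 -.008 .008 100; 0 0 0 0 0 0 100; 0 0 0 0 0 0 100"

```text
clock: 3.62
position: [0.5719, 0.2702, 0.1138]
ee_rot: [-0.0, 0.997, -0.078, 0.003]
contact_force: [0.3, -0.1, 0.8]
width: 0.0855
```

Run:
```python
from h import *
to([.5702,.2692,.111],-8.95)
```

```text
t=3.62 pos [0.5719 0.2702 0.1138] F [ 0.3 -0.1  0.8] M [-0.03  0.02  0.01] w 0.0855
heading -8.93 tilt [ 0.0055 -0.     -1.    ]
shift [-1.5  1.2  2.8] turn [-0.05 -0.31  0.02]
```

>>> drive_tool --motion "0 -.3 0 -.001 .001 .003 45; 0 0 0 0 0 0 45; 0 0 0 0 0 0 40; 0 0 0 0 0 0 40" --newtons 30

```text
clock: 4.12
position: [0.5708, 0.2695, 0.1111]
ee_rot: [-0.001, 0.997, -0.078, 0.0]
contact_force: [0.3, 0.7, -0.8]
width: 0.0342
```

Run:
```python
from h import *
to([.5702,.2692,.111],-8.95)
shot('side','side3');crop('side3',210,220,330,340,6,'s3c')
```

```text
t=4.12 pos [0.5708 0.2695 0.1111] F [ 0.3  0.7 -0.8] M [-0.04  0.02  0.  ] w 0.0342
heading -8.91 tilt [ 6.e-04  1.e-03 -1.e+00]
shift [-0.5  0.4  0.1] turn [-0.06 -0.03  0.04]
```

View pics/s3c.png

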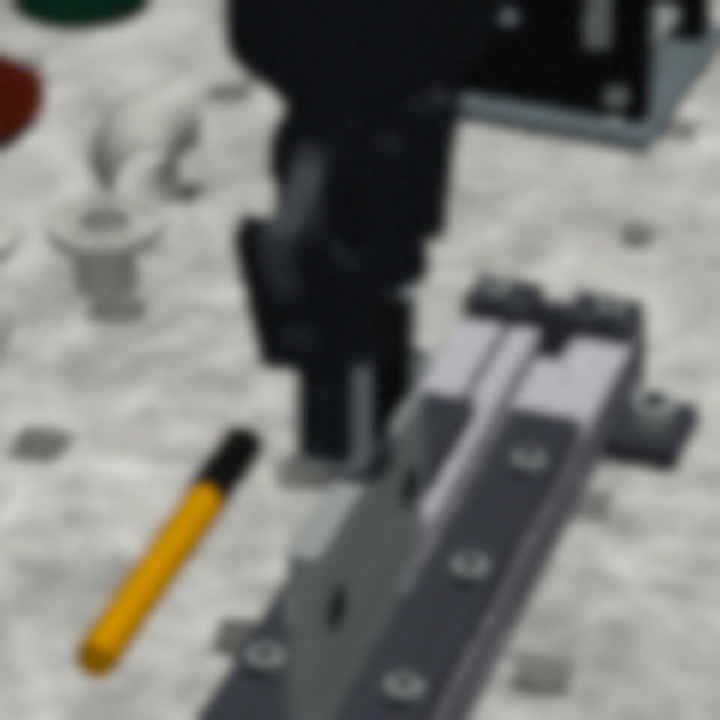

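>>> drive_tool --motion "0 0 0 0 0 0 32; 0 0 0 0 0 0 28; 0 0 0 0 0 0 20; 0 0 0 0 0 0 10" --newtons 40

```text
clock: 4.68
position: [0.5709, 0.2695, 0.1113]
ee_rot: [-0.001, 0.997, -0.078, 0.0]
contact_force: [0.8, -0.0, -0.3]
width: 0.0234
```

Run:
```python
from h import *
to([.5702,.2692,.111],-8.95)
```

```text
t=4.67 pos [0.5709 0.2695 0.1113] F [ 0.8 -0.  -0.3] M [-0.01 -0.01  0.01] w 0.0234
heading -8.91 tilt [ 9.e-04  1.e-03 -1.e+00]
shift [-0.6  0.4  0.3] turn [-0.07 -0.04  0.04]
```

>>> drive_tool --motion "0 0 0 0 0 0 5; 0 0 0 0 0 -.004 5; 0 0 0 0 0 -.004 5; 0 0 0 0 0 -.001 5; 0 0 0 0 0 0 5" --newtons 60

```text
clock: 5.3
position: [0.5704, 0.2693, 0.12]
ee_rot: [-0.0, 0.997, -0.078, -0.0]
contact_force: [0.2, -0.3, -2.0]
width: 0.0234
```

Run:
```python
from h import *
to([.5709,.2695,.1113],-8.95)
```

```text
t=5.30 pos [0.5704 0.2693 0.12  ] F [ 0.2 -0.3 -2. ] M [-0.01 -0.04  0.05] w 0.0234
heading -8.91 tilt [-6.e-04  6.e-04 -1.e+00]
shift [ 0.5 -0.2  8.7] turn [-0.03  0.04  0.04]
```

>>> drive_tool --motion "0 0 0 0 0 -.0015 5; 0 0 0 0 0 0 5"

```text
clock: 5.55
position: [0.5701, 0.2692, 0.1212]
ee_rot: [-0.0, 0.997, -0.078, -0.001]
contact_force: [-0.3, -0.9, -2.4]
width: 0.0227
```

Run:
```python
from h import *
to([.5709,.2695,.1113],-8.95)
```

```text
t=5.55 pos [0.5701 0.2692 0.1212] F [-0.3 -0.9 -2.4] M [ 0.06 -0.02 -0.01] w 0.0227
heading -8.92 tilt [-1.5e-03  2.0e-04 -1.0e+00]
shift [ 0.8 -0.4  9.9] turn [0.   0.09 0.03]
```

>>> drive_tool --motion "0 0 0 .0005 0 -.0008 5; 0 0 0 0 0 0 5"

```text
clock: 5.8
position: [0.5703, 0.269, 0.1217]
ee_rot: [0.0, 0.997, -0.078, -0.001]
contact_force: [-0.5, 0.2, -2.4]
width: 0.0227
```

Run:
```python
from h import *
to([.5709,.2695,.1113],-8.95)
```

```text
t=5.80 pos [0.5703 0.269  0.1217] F [-0.5  0.2 -2.4] M [ 0.03 -0.02 -0.  ] w 0.0227
heading -8.91 tilt [-2.2e-03 -1.0e-04 -1.0e+00]
shift [ 0.5 -0.6 10.4] turn [0.02 0.13 0.04]
```

>>> drive_tool --motion "0 0 0 0 0 -.0006 5; 0 0 0 0 0 0 5"

```text
clock: 6.05
position: [0.5702, 0.269, 0.1222]
ee_rot: [0.0, 0.997, -0.078, -0.001]
contact_force: [0.3, 0.2, -3.0]
width: 0.0233
```

Run:
```python
from h import *
to([.5709,.2695,.1113],-8.95)
```

```text
t=6.05 pos [0.5702 0.269  0.1222] F [ 0.3  0.2 -3. ] M [-0.01  0.05 -0.01] w 0.0233
heading -8.91 tilt [-2.5e-03 -2.0e-04 -1.0e+00]
shift [ 0.6 -0.6 10.9] turn [0.03 0.14 0.04]
```

>>> drive_tool --motion "0 0 0 .0003 .004 0 5; 0 0 0 0 .004 0 5; 0 0 0 0 0 0 5"

```text
clock: 6.42
position: [0.5691, 0.2603, 0.1222]
ee_rot: [0.0, 0.997, -0.078, -0.001]
contact_force: [1.2, -0.2, -2.2]
width: 0.0233
```

```bash
cat >> h.py <<'E'
def rail():
    """progress relative to grasp pose, rail axes: s along -y_rail, l along x_rail, raise"""
    s=get_state();h=np.radians(-8.95);ex=np.array([np.cos(h),np.sin(h)]);ey=np.array([-np.sin(h),np.cos(h)])
    d=s['position']-np.array([.5706,.2693,.1113]);f=s['contact_force']
    print('s %.1f l %.2f up %.1f | F along-y %.1f lat x %.1f z %.1f w %.4f'%(-d[:2]@ey*1e3,d[:2]@ex*1e3,d[2]*1e3,-f[:2]@ey,f[:2]@ex,f[2],s['width']))
    to(s['position'],-8.95)
E
python3 - <<'E'
from h import *
rail()
E
```

```text
s 9.1 l -0.09 up 10.9 | F along-y -0.0 lat x 1.2 z -2.2 w 0.0233
t=6.42 pos [0.5691 0.2603 0.1222] F [ 1.2 -0.2 -2.2] M [-0.01 -0.04  0.02] w 0.0233
heading -8.91 tilt [-2.7e-03 -4.0e-04 -1.0e+00]
shift [0. 0. 0.] turn [0.05 0.15 0.04]
```

>>> drive_tool --motion "0 .1 0 .0001 .015 0 5; 0 0 0 .0001 .02 0 5; 0 0 0 .0001 .02 0 5; 0 0 0 0 0 0 5"

```text
clock: 6.92
position: [0.5598, 0.2008, 0.1222]
ee_rot: [0.001, 0.997, -0.078, -0.001]
contact_force: [0.3, 0.0, -3.2]
width: 0.0232
```

Run:
```python
from h import *
rail()
```

```text
s 69.4 l -0.03 up 10.9 | F along-y -0.1 lat x 0.3 z -3.2 w 0.0232
t=6.92 pos [0.5598 0.2008 0.1222] F [ 0.3  0.  -3.2] M [ 0.09  0.01 -0.01] w 0.0232
heading -8.94 tilt [-0.0014 -0.0022 -1.    ]
shift [0. 0. 0.] turn [0.13 0.06 0.01]
```

>>> drive_tool --motion "0 0 0 0 .015 0 5; 0 0 0 0 .02 0 5; 0 0 0 0 .02 0 5; 0 0 0 0 .015 0 5; 0 0 0 0 .005 0 5; 0 0 0 0 0 0 5"

```text
clock: 7.68
position: [0.5475, 0.1207, 0.1228]
ee_rot: [0.001, 0.997, -0.079, -0.0]
contact_force: [0.7, 0.6, -3.1]
width: 0.0229
```

Run:
```python
from h import *
rail()
shot('top','top4');crop('top4',120,180,240,270,6,'t4c');shot('side','side4');crop('side4',220,220,340,340,6,'s4c')
rail()
```

```text
s 150.4 l 0.31 up 11.5 | F along-y -0.7 lat x 0.6 z -3.1 w 0.0229
t=7.67 pos [0.5475 0.1207 0.1228] F [ 0.7  0.6 -3.1] M [-0.02 -0.03  0.04] w 0.0229
heading -9.03 tilt [-4.0e-04 -1.7e-03 -1.0e+00]
shift [0. 0. 0.] turn [ 0.1   0.01 -0.08]
s 149.8 l 0.33 up 11.4 | F along-y 0.0 lat x -0.1 z -3.4 w 0.0231
t=7.78 pos [0.5476 0.1213 0.1227] F [-0.1  0.  -3.4] M [-0.02 -0.   -0.02] w 0.0231
heading -8.98 tilt [-3.0e-04 -1.7e-03 -1.0e+00]
shift [0. 0. 0.] turn [ 0.1   0.   -0.03]
```

View pics/s4c.png

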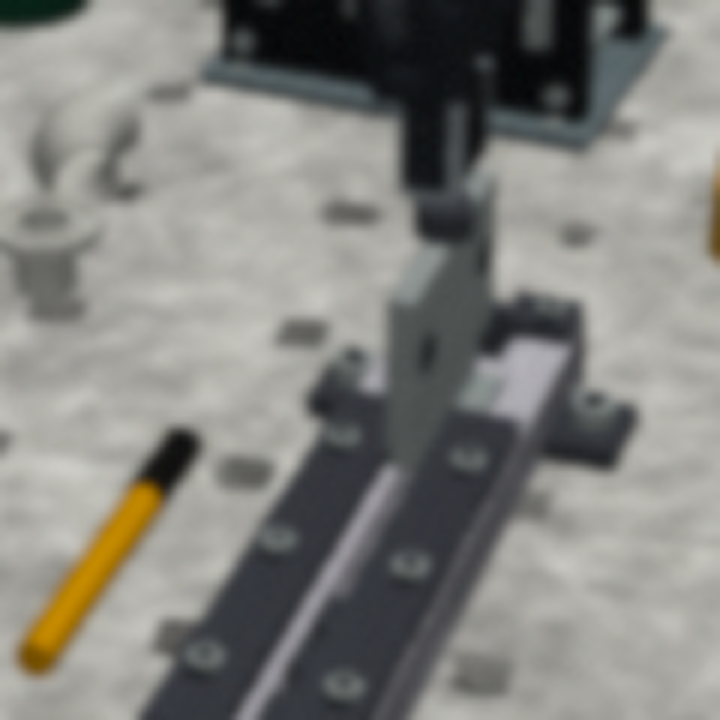

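View pics/t4c.png

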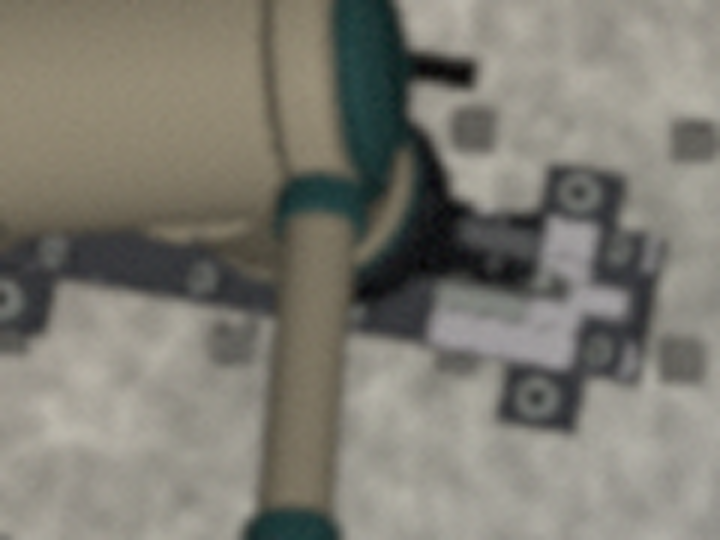

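>>> drive_tool --motion "0 0 0 0 .012 0 5; 0 0 0 0 .01 0 5; 0 0 0 0 .0005 0 5; 0 0 0 0 0 0 5"

```text
clock: 8.28
position: [0.544, 0.0984, 0.1226]
ee_rot: [0.001, 0.997, -0.078, -0.0]
contact_force: [-0.7, 0.1, -2.4]
width: 0.0228
```

Run:
```python
from h import *
rail()
shot('top','top5');crop('top5',180,200,240,260,12,'t5c')
rail()
```

```text
s 172.9 l 0.29 up 11.3 | F along-y 0.0 lat x -0.7 z -2.4 w 0.0228
t=8.28 pos [0.544  0.0984 0.1226] F [-0.7  0.1 -2.4] M [ 0.01 -0.02  0.02] w 0.0228
heading -8.90 tilt [-3.0e-04 -1.5e-03 -1.0e+00]
shift [0. 0. 0.] turn [0.09 0.   0.05]
s 173.0 l 0.32 up 11.4 | F along-y 0.3 lat x 0.2 z -2.7 w 0.0233
t=8.32 pos [0.544  0.0984 0.1227] F [ 0.2 -0.3 -2.7] M [-0.    0.01 -0.04] w 0.0233
heading -8.89 tilt [-3.0e-04 -1.6e-03 -1.0e+00]
shift [0. 0. 0.] turn [ 0.09 -0.    0.06]
```

View pics/t5c.png

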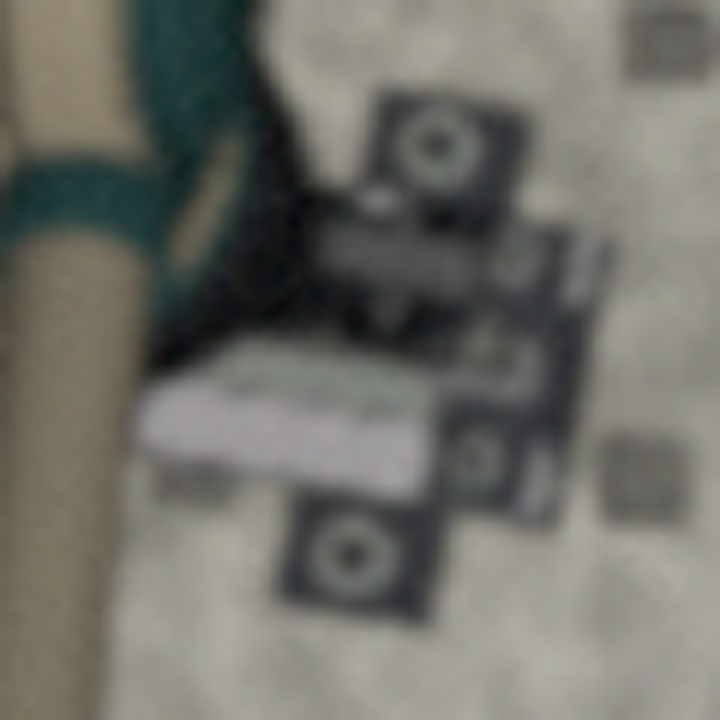

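Run:
```python
from h import *
p=cv2.imread('pics/top5.png')[222:246,186:226].astype(float)
p=np.clip((p-70)*2.0,0,255).astype(np.uint8)
cv2.imwrite('pics/t5d.png',cv2.resize(p,None,fx=20,fy=20,interpolation=cv2.INTER_CUBIC))
```

```text
(no output)
```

View pics/t5d.png

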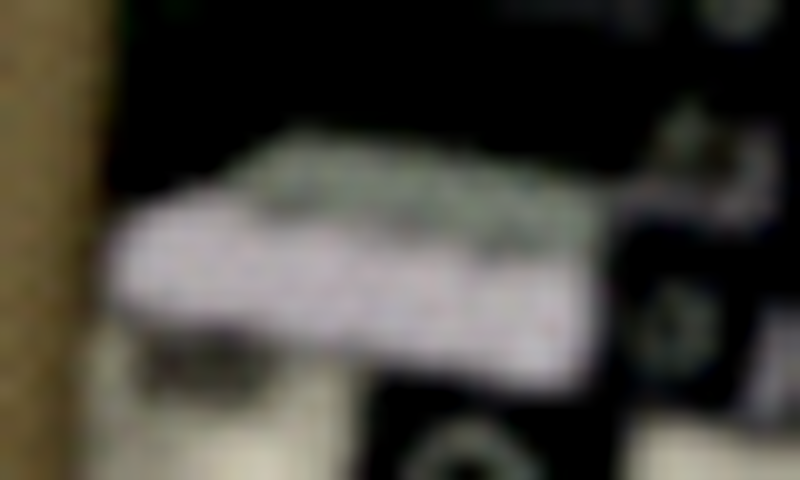

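>>> drive_tool --motion "0 0 0 0 .001 0 5; 0 0 0 0 0 -.0012 5; 0 0 0 0 0 -.001 5; 0 0 0 0 0 0 5"

```text
clock: 8.82
position: [0.544, 0.0979, 0.125]
ee_rot: [0.001, 0.997, -0.077, 0.0]
contact_force: [-0.3, 0.1, -2.7]
width: 0.0231
```

Run:
```python
from h import *
rail()
```

```text
s 173.4 l 0.36 up 13.7 | F along-y -0.0 lat x -0.3 z -2.7 w 0.0231
t=8.82 pos [0.544  0.0979 0.125 ] F [-0.3  0.1 -2.7] M [-0.03 -0.06  0.02] w 0.0231
heading -8.86 tilt [-1.0e-04 -1.3e-03 -1.0e+00]
shift [0. 0. 0.] turn [ 0.08 -0.01  0.09]
```

>>> drive_tool --motion "0 0 0 0 0 -.003 5; 0 0 0 0 0 -.004 5; 0 0 0 0 0 -.005 5; 0 0 0 0 0 0 5"

```text
clock: 9.32
position: [0.5442, 0.0981, 0.1382]
ee_rot: [0.001, 0.997, -0.077, 0.0]
contact_force: [0.8, 0.2, -1.8]
width: 0.0231
```

Run:
```python
from h import *
rail()
shot('side','side6');crop('side6',220,180,340,300,6,'s6c')
```

```text
s 173.3 l 0.59 up 26.9 | F along-y -0.4 lat x 0.7 z -1.8 w 0.0231
t=9.32 pos [0.5442 0.0981 0.1382] F [ 0.8  0.2 -1.8] M [-0.03 -0.05 -0.02] w 0.0231
heading -8.85 tilt [ 6.0e-04 -1.3e-03 -1.0e+00]
shift [0. 0. 0.] turn [ 0.07 -0.05  0.1 ]
```

View pics/s6c.png

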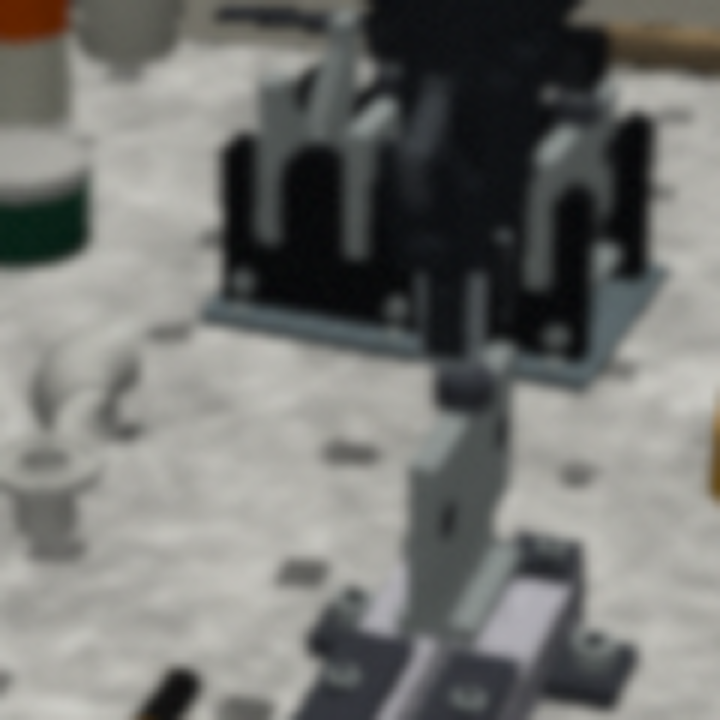

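```bash
cat > rect.py <<'E'
from h import *
def rect(n,tag,z,x0,x1,y0,y1,mm,out):
    p=cv2.imread(f'pics/{tag}.png');xs=np.arange(x1,x0,-mm);ys=np.arange(y1,y0,-mm)
    m=camera_model(n);K=np.array(m['camera_matrix']);D=np.array(m['D']);T=np.linalg.inv(np.array(m['cam_to_world']))
    X,Y=np.meshgrid(xs,ys,indexing='ij');P=np.stack([X,Y,0*X+z],-1).reshape(-1,3)
    c=(P@T[:3,:3].T+T[:3,3])*[1,-1,-1]
    uv=cv2.projectPoints(c.reshape(-1,1,3),np.zeros(3),np.zeros(3),K,D)[0].reshape(*X.shape,2).astype(np.float32)
    cv2.imwrite(f'pics/{out}.png',cv2.remap(p,uv[...,0],uv[...,1],cv2.INTER_CUBIC))
E
python3 - <<'E'
from rect import *
rect('top','top0',.008,.46,.70,-.32,-.12,.0004,'rk8')
rect('top','top0',.0995+.0005,.46,.70,-.32,-.12,.0004,'rk100')
E
```

```text
(no output)
```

View pics/rk8.png

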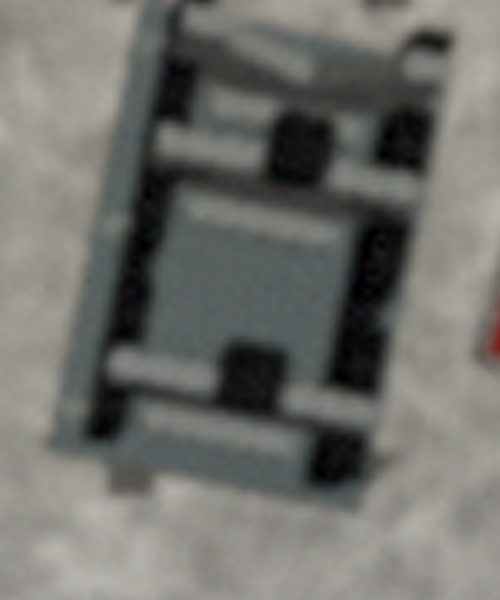

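View pics/rk100.png

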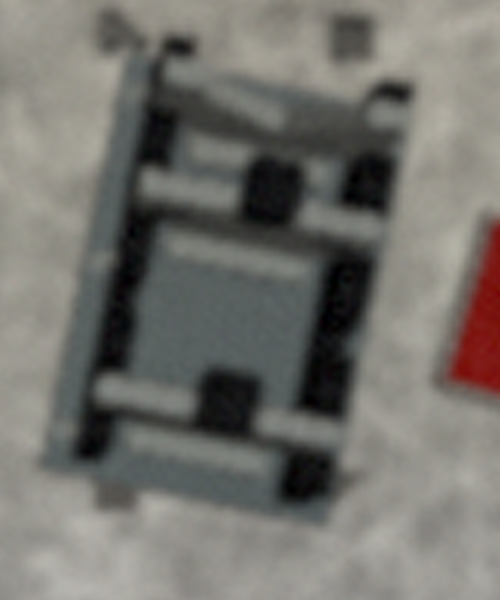

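Run:
```python
from rect import *
# z=.008 top edges in rectified grids; line edge subpixel
def edge(img,p,q,half,sign):
    g=cv2.GaussianBlur(img.astype(np.float32),(0,0),1.5);p=np.array(p,float);q=np.array(q,float)
    t=(q-p)/np.linalg.norm(q-p);nrm=np.array([-t[1],t[0]]);pts=[]
    for a in np.linspace(0.05,.95,60):
        c=p+(q-p)*a;o=np.arange(-half,half+.1,.5);s=c+o[:,None]*nrm
        val=cv2.remap(g,s[:,0].astype(np.float32).reshape(1,-1),s[:,1].astype(np.float32).reshape(1,-1),cv2.INTER_LINEAR).ravel()
        d=np.gradient(val)*sign;i=d.argmax();pts.append(s[i])
    pts=np.array(pts,np.float32);l=cv2.fitLine(pts,cv2.DIST_HUBER,0,.01,.01).ravel()
    r=(pts-l[2:])@np.array([-l[1],l[0]])
    return l,np.std(r)
rect('top','top0',.008,.46,.70,-.32,-.12,.0004,'rk8');rect('side','side0',.008,.46,.70,-.32,-.12,.0004,'rk8s')
im=cv2.imread('pics/rk8.png')[:,:,2]
for nm,p,q,s in(('left+y',(57,430),(140,40),0),('bottom-x',(60,445),(355,503),0)):
    for sg in(1,-1):
        l,r=edge(im,p,q,14,sg);print(nm,sg,np.round(l,3),'ang',np.degrees(np.arctan2(l[1],l[0])),'res px',r)
```

```text
left+y 1 [ 2.05000e-01 -9.79000e-01  1.06929e+02  2.32355e+02] ang -78.14906 res px 2.1523008
left+y -1 [ 2.08000e-01 -9.78000e-01  8.99620e+01  2.39081e+02] ang -77.98074 res px 1.7598379
bottom-x 1 [9.78000e-01 2.07000e-01 2.24264e+02 4.85506e+02] ang 11.930722 res px 9.596429
bottom-x -1 [9.80000e-01 1.99000e-01 2.21272e+02 4.70341e+02] ang 11.449487 res px 7.0876737
```

View pics/rk8s.png

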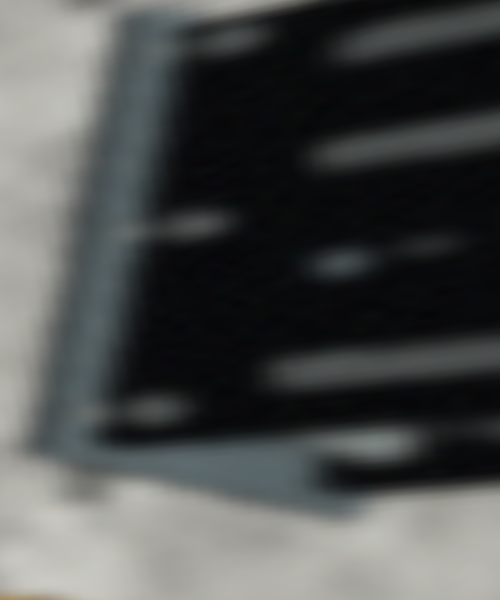

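>>> drive_tool --motion "0 0 0 0 0 -.025 5; 0 0 0 0 0 -.04 5; 0 0 0 0 0 -.04 5; 0 0 1.5 0 0 -.03 5; 0 0 1.6 0 0 0 5; 0 0 0 0 0 0 5"

```text
clock: 10.12
position: [0.5421, 0.0981, 0.2736]
ee_rot: [0.001, 0.994, -0.105, -0.003]
contact_force: [0.1, -0.3, -3.0]
width: 0.0231
```

Run:
```python
from h import *
to([.576,-.215,.275],-12)
```

```text
t=10.12 pos [0.5421 0.0981 0.2736] F [ 0.1 -0.3 -3. ] M [-0.02  0.02  0.04] w 0.0231
heading -12.07 tilt [-0.0062 -0.0016 -1.    ]
shift [ 98.6 299.   -1.1] turn [ 0.17  0.33 -0.07]
```

>>> drive_tool --motion "0 .3 0 .008 .025 0 5; 0 0 0 .015 .045 0 5; 0 0 0 .015 .045 0 5; 0 0 0 .015 .045 0 5; 0 0 0 .015 .045 0 5; 0 0 0 .015 .045 0 5; 0 0 0 .008 .024 0 5; 0 0 0 .003 .009 0 5; 0 0 0 0 0 0 5"

```text
clock: 11.25
position: [0.5692, -0.2038, 0.2535]
ee_rot: [-0.003, 0.995, -0.103, -0.016]
contact_force: [0.5, 1.8, -2.3]
width: 0.023
```

Run:
```python
from h import *
to([.576,-.215,.275],-12)
```

```text
t=11.25 pos [ 0.5692 -0.2038  0.2535] F [ 0.5  1.8 -2.3] M [-0.01 -0.04 -0.05] w 0.0230
heading -11.83 tilt [-0.0303  0.0085 -0.9995]
shift [  8.2   9.5 -21.8] turn [-0.12  1.8   0.17]
```

>>> drive_tool --motion "0 1.8 .1 .006 .008 -.01 5; 0 0 0 0 0 -.005 5; 0 0 0 0 0 0 5; 0 0 0 0 0 0 5"

```text
clock: 11.75
position: [0.5739, -0.2098, 0.2699]
ee_rot: [-0.002, 0.995, -0.102, 0.001]
contact_force: [-0.7, 0.3, -3.1]
width: 0.0234
```

Run:
```python
from h import *
to([.576,-.215,.22],-12)
shot('side','side7');crop('side7',235,110,345,250,5,'s7c')
to([.576,-.215,.22],-12)
shot('top','top7')
```

```text
t=11.75 pos [ 0.5739 -0.2098  0.2699] F [-0.7  0.3 -3.1] M [-0.05  0.02 -0.01] w 0.0234
heading -11.72 tilt [ 0.003  0.003 -1.   ]
shift [ 3.   4.8 49.9] turn [-0.21 -0.13  0.28]
t=11.80 pos [ 0.5739 -0.2098  0.27  ] F [-0.   0.2 -2.4] M [ 0.01  0.03 -0.03] w 0.0230
heading -11.72 tilt [ 0.0031  0.0031 -1.    ]
shift [ 3.   4.9 49.9] turn [-0.21 -0.13  0.28]
```

View pics/s7c.png

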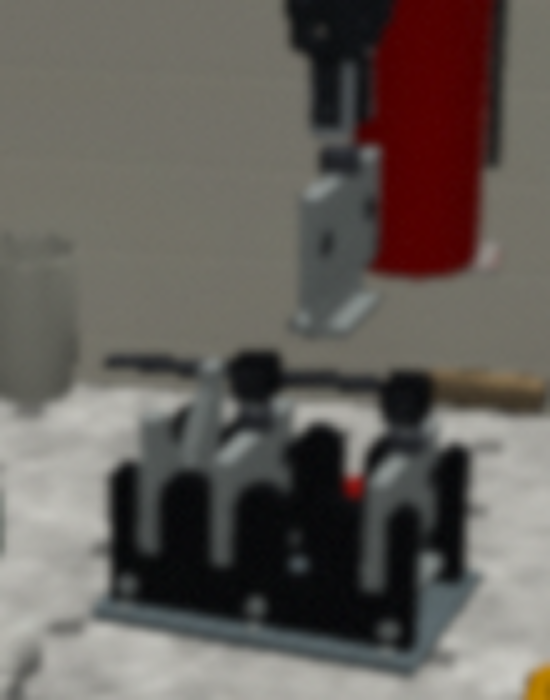

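Run:
```python
from h import *
h=np.radians(-12);ex=np.array([np.cos(h),np.sin(h),0]);ey=np.array([-np.sin(h),np.cos(h),0])
c=np.array([.576,-.2152,0])
def bar(o,ex,ey,z): return [np.round((proj('side',o+ey*.05+a*ex*.005+[0,0,z])-[235,110])*5+2,1) for a in(1,-1)]
for nm,k in(('sp1',-.042),('empty',0),('sp2',.042),('v',.084)):
    print(nm,[ (z,bar(c+k*ex,ex,ey,z)) for z in(.055,.08)])
h=np.radians(-11.72);ex=np.array([np.cos(h),np.sin(h),0]);ey=np.array([-np.sin(h),np.cos(h),0])
o=np.array([.5739,-.2098,0])
for z in(.20,.24): print('held',z,bar(o,ex,ey,z))
p=cv2.imread('pics/side7.png');q=cv2.resize(p[145:200,255:325],None,fx=11,fy=11,interpolation=cv2.INTER_CUBIC);cv2.imwrite('pics/s7d.png',q)
q=cv2.resize(p[180:245,250:330],None,fx=9,fy=9,interpolation=cv2.INTER_CUBIC);q=np.clip(q.astype(float)*1.8,0,255).astype(np.uint8);cv2.imwrite('pics/s7e.png',q)
```

```text
sp1 [(0.055, [array([359.7, 566.2]), array([378.1, 569.3])]), (0.08, [array([361.2, 522. ]), array([379.8, 525. ])])]
empty [(0.055, [array([283.6, 553.2]), array([301.6, 556.3])]), (0.08, [array([284.5, 509.4]), array([302.6, 512.4])])]
sp2 [(0.055, [array([208.9, 540.6]), array([226.6, 543.6])]), (0.08, [array([209.3, 497.1]), array([227., 500.])])]
v [(0.055, [array([135.8, 528.2]), array([153.1, 531.1])]), (0.08, [array([135.6, 485.1]), array([153. , 487.9])])]
held 0.2 [array([292.1, 293. ]), array([311. , 295.5])]
held 0.24 [array([293.7, 215.4]), array([312.9, 217.7])]
```

View pics/s7e.png

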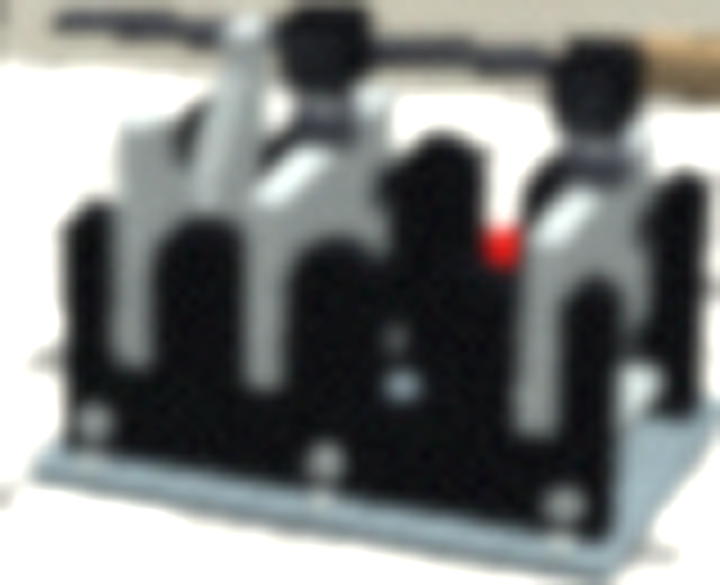

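View pics/s7d.png

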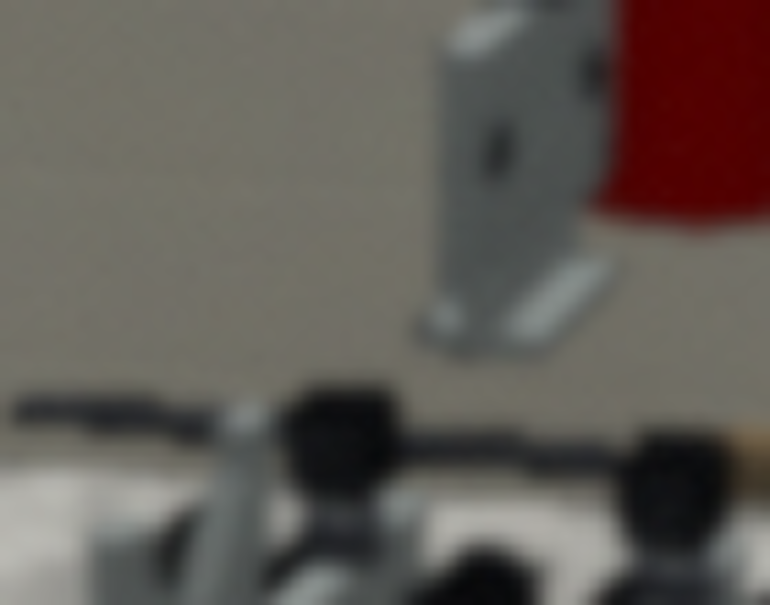

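Run:
```python
from h import *
to([.5775,-.2155,.205],-12)
```

```text
t=11.85 pos [ 0.5739 -0.2099  0.2698] F [-0.1 -0.3 -3.5] M [ 0.02 -0.01  0.03] w 0.0232
heading -11.73 tilt [ 0.0028  0.0031 -1.    ]
shift [ 4.5  4.9 64.8] turn [-0.21 -0.12  0.27]
```

>>> drive_tool --motion "-.2 -.1 .3 .0045 .005 .01 5; 0 0 0 0 0 .025 5; 0 0 0 0 0 .02 5; 0 0 0 0 0 .005 5; 0 0 0 0 0 0 5; 0 0 0 0 0 0 5"

```text
clock: 12.6
position: [0.5784, -0.2172, 0.206]
ee_rot: [0.0, 0.994, -0.105, -0.0]
contact_force: [0.4, 0.5, -2.5]
width: 0.0231
```

```bash
cat > cmp.py <<'E'
from h import *
import sys
def cmpv(tag):
    s=get_state();shot('side',tag);to([.5775,-.2155,.205],-12)
    h=np.radians(-12);ex=np.array([np.cos(h),np.sin(h),0]);ey=np.array([-np.sin(h),np.cos(h),0])
    c=np.array([.5775,-.2155,0]);F=8;u0,v0=250,140
    def pt(o,a,z): return np.round((proj('side',o+ey*.05+a*ex*.005+[0,0,z])-[u0,v0])*F+F/2-.5,1)
    for nm,k in(('sp1',-.042),('empty',0),('sp2',.042)): print(nm,pt(c+k*ex,1,.06),pt(c+k*ex,-1,.06))
    o=np.array([*s['position'][:2],0]);z=s['position'][2]-.1008+.03
    for dz in(0,.03): print('held',pt(o,1,z+dz),pt(o,-1,z+dz))
    p=cv2.imread(f'pics/{tag}.png')[v0:v0+70,u0:u0+85];q=cv2.resize(p,None,fx=F,fy=F,interpolation=cv2.INTER_CUBIC)
    cv2.imwrite(f'pics/{tag}c.png',np.clip(q.astype(float)*1.6,0,255).astype(np.uint8))
cmpv(sys.argv[1])
E
sed -i 's/+70,u0/+100,u0/;s/F=8/F=6/' cmp.py; python3 cmp.py side8
```

```text
t=12.65 pos [ 0.5784 -0.2173  0.2062] F [ 0.6  0.2 -2.4] M [-0.06 -0.02  0.  ] w 0.0227
heading -12.08 tilt [-1.e-04 -1.e-03 -1.e+00]
shift [-1.3 -1.6  1.2] turn [ 0.06 -0.01 -0.08]
sp1 [338.8 488.4] [360.8 492.1]
empty [247.3 473. ] [268.9 476.6]
sp2 [157.7 457.9] [178.8 461.5]
held [249.  310.2] [271.1 313.6]
held [250.3 243.9] [272.6 247. ]
```

View pics/side8c.png

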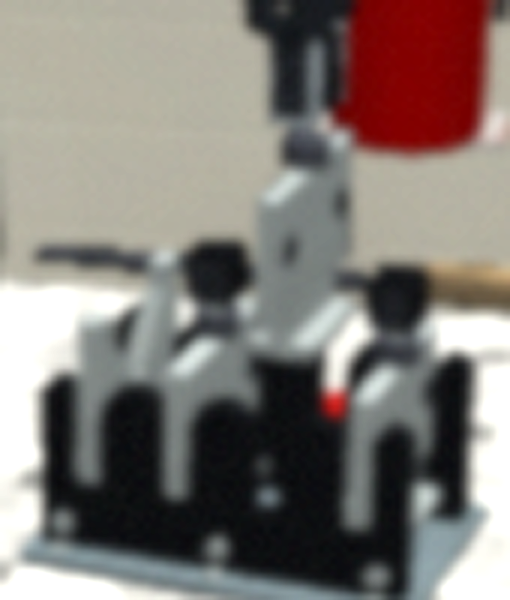

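>>> drive_tool --motion "0 0 0 0 -.001 .01 5; 0 0 0 0 0 .015 5; 0 0 0 0 0 .01 5; 0 0 0 0 0 .002 5; 0 0 0 0 0 0 5"

```text
clock: 13.28
position: [0.5788, -0.2163, 0.167]
ee_rot: [0.001, 0.994, -0.105, 0.0]
contact_force: [-0.5, -0.5, -2.8]
width: 0.023
```

```bash
python3 cmp.py side9
```

```text
t=13.32 pos [ 0.5788 -0.2163  0.1672] F [-0.2  0.1 -3.6] M [ 0.01 -0.05  0.02] w 0.0232
heading -12.07 tilt [ 7.0e-04 -1.4e-03 -1.0e+00]
shift [ -1.4  -0.4 -37.8] turn [ 0.07 -0.06 -0.07]
sp1 [338.8 488.4] [360.8 492.1]
empty [247.3 473. ] [268.9 476.6]
sp2 [157.7 457.9] [178.8 461.5]
held [246.1 395.4] [267.9 398.9]
held [247.3 330.6] [269.4 334. ]
```

View pics/side9c.png

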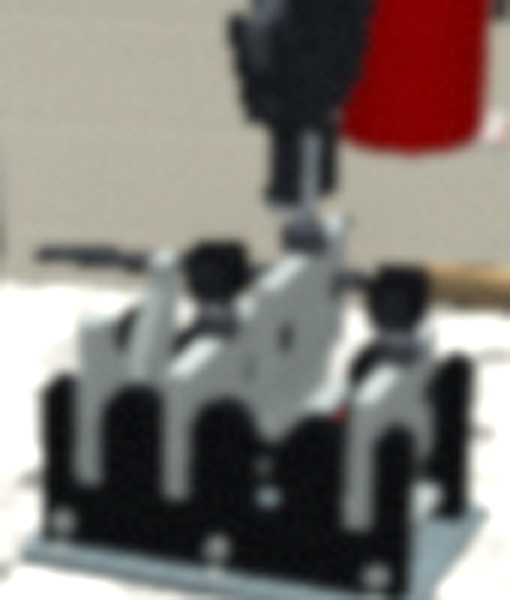

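>>> drive_tool --motion "0 0 0 0 0 .005 5; 0 0 0 0 0 .005 5; 0 0 0 0 0 0 5"

```text
clock: 13.7
position: [0.5784, -0.2163, 0.1572]
ee_rot: [0.001, 0.994, -0.105, 0.0]
contact_force: [0.1, 0.0, -3.5]
width: 0.0229
```

Run:
```python
from h import *
to([.5785,-.216,.1213],-12)
```

```text
t=13.70 pos [ 0.5784 -0.2163  0.1572] F [ 0.1  0.  -3.5] M [0.05 0.26 0.05] w 0.0229
heading -12.06 tilt [ 1.0e-04 -1.6e-03 -1.0e+00]
shift [ 0.  -0.3 35.9] turn [ 0.09 -0.03 -0.06]
```

>>> drive_tool --motion "0 0 0 0 0 .003 5; 0 0 0 0 0 0 5; 0 0 0 0 0 0 5"

```text
clock: 14.08
position: [0.5782, -0.2162, 0.1539]
ee_rot: [0.001, 0.994, -0.105, -0.0]
contact_force: [-0.0, 1.7, -3.3]
width: 0.023
```

Run:
```python
from h import *
to([.5785,-.216,.1213],-12)
```

```text
t=14.07 pos [ 0.5782 -0.2162  0.1539] F [-0.   1.7 -3.3] M [0.09 0.18 0.04] w 0.0230
heading -12.05 tilt [-4.0e-04 -1.5e-03 -1.0e+00]
shift [ 0.3 -0.3 32.6] turn [ 0.09  0.01 -0.05]
```

>>> drive_tool --motion "0 0 0 0 0 .003 5; 0 0 0 0 0 .002 5; 0 0 0 0 0 0 5"

```text
clock: 14.45
position: [0.5781, -0.2162, 0.1486]
ee_rot: [0.001, 0.994, -0.105, -0.0]
contact_force: [-0.7, -0.2, -2.7]
width: 0.0231
```

Run:
```python
from h import *
to([.5785,-.216,.1213],-12)
```

```text
t=14.45 pos [ 0.5781 -0.2162  0.1486] F [-0.7 -0.2 -2.7] M [0.08 0.18 0.04] w 0.0231
heading -12.05 tilt [-4.0e-04 -1.5e-03 -1.0e+00]
shift [ 0.3 -0.4 27.3] turn [ 0.09  0.   -0.05]
```

>>> drive_tool --motion "0 0 0 -.0008 0 0 5; 0 0 0 0 0 0 5"

```text
clock: 14.7
position: [0.578, -0.2163, 0.1488]
ee_rot: [0.001, 0.994, -0.105, 0.001]
contact_force: [-0.5, -0.5, -2.8]
width: 0.023
```

Run:
```python
from h import *
to([.5785,-.216,.1213],-12)
```

```text
t=14.70 pos [ 0.578  -0.2163  0.1488] F [-0.5 -0.5 -2.8] M [0.03 0.13 0.07] w 0.0230
heading -12.06 tilt [ 0.0011 -0.002  -1.    ]
shift [ 0.4 -0.4 27.5] turn [ 0.1  -0.08 -0.06]
```

Moment is falling; ease a bit more in −x and continue down.

>>> drive_tool --motion ".1 -.1 0 -.0012 0 0 5; 0 0 0 0 0 .003 5; 0 0 0 0 0 .003 5; 0 0 0 0 0 0 5"

```text
clock: 15.2
position: [0.5773, -0.2162, 0.1426]
ee_rot: [0.0, 0.994, -0.105, 0.001]
contact_force: [-0.1, -0.2, -2.9]
width: 0.0234
```

Run:
```python
from h import *
to([.5785,-.216,.1213],-12)
```

```text
t=15.20 pos [ 0.5773 -0.2162  0.1426] F [-0.1 -0.2 -2.9] M [-0.01 -0.04  0.03] w 0.0234
heading -12.07 tilt [ 1.e-03 -3.e-04 -1.e+00]
shift [ 1.1 -0.5 21.3] turn [ 0.   -0.06 -0.07]
```

Moment is zero now. On down.

>>> drive_tool --motion "0 0 0 0 0 .004 5; 0 0 0 0 0 .005 5; 0 0 0 0 0 .005 5; 0 0 0 0 0 0 5"

```text
clock: 15.7
position: [0.5772, -0.2162, 0.1272]
ee_rot: [-0.0, 0.994, -0.105, 0.0]
contact_force: [-0.4, -0.4, -2.9]
width: 0.023
```

Run:
```python
from h import *
to([.5785,-.216,.1213],-12)
```

```text
t=15.70 pos [ 0.5772 -0.2162  0.1272] F [-0.4 -0.4 -2.9] M [0.01 0.02 0.01] w 0.0230
heading -12.07 tilt [ 5.e-04  0.e+00 -1.e+00]
shift [ 1.3 -0.4  5.9] turn [-0.01 -0.03 -0.07]
```

>>> drive_tool --motion "0 0 0 0 0 .004 5; 0 0 0 0 0 .003 5; 0 0 0 0 0 0 5"

```text
clock: 16.08
position: [0.5774, -0.2162, 0.12]
ee_rot: [0.0, 0.994, -0.105, 0.001]
contact_force: [-0.2, 0.2, -2.2]
width: 0.0232
```

Run:
```python
from h import *
to([.5785,-.216,.1118],-12)
```

```text
t=16.07 pos [ 0.5774 -0.2162  0.12  ] F [-0.2  0.2 -2.2] M [ 0.04  0.07 -0.  ] w 0.0232
heading -12.07 tilt [ 1.e-03 -2.e-04 -1.e+00]
shift [ 1.  -0.5  8.2] turn [-0.   -0.06 -0.07]
```

>>> drive_tool --motion "0 0 0 0 0 .003 5; 0 0 0 0 0 .003 5; 0 0 0 0 0 .001 5; 0 0 0 0 0 0 5"

```text
clock: 16.58
position: [0.5777, -0.2164, 0.1132]
ee_rot: [0.0, 0.994, -0.105, 0.001]
contact_force: [0.2, 0.4, -0.9]
width: 0.0232
```

```bash
python3 - <<'E'
from h import *
to([.5785,-.216,.1118],-12)
E
python3 cmp.py side10
```

```text
t=16.57 pos [ 0.5777 -0.2164  0.1132] F [ 0.2  0.4 -0.9] M [0.09 0.05 0.  ] w 0.0232
heading -12.07 tilt [ 1.9e-03 -5.0e-04 -1.0e+00]
shift [ 0.7 -0.5  1.4] turn [ 0.01 -0.11 -0.07]
t=16.62 pos [ 0.5777 -0.2164  0.1132] F [ 0.3  0.  -2.2] M [0.05 0.04 0.01] w 0.0232
heading -12.07 tilt [ 1.8e-03 -5.0e-04 -1.0e+00]
shift [ -0.2  -0.8 -91.8] turn [ 0.01 -0.11 -0.07]
sp1 [338.8 488.4] [360.8 492.1]
empty [247.3 473. ] [268.9 476.6]
sp2 [157.7 457.9] [178.8 461.5]
held [246.4 508.9] [267.9 512.6]
held [247.7 446.2] [269.4 449.8]
```

View pics/side10c.png

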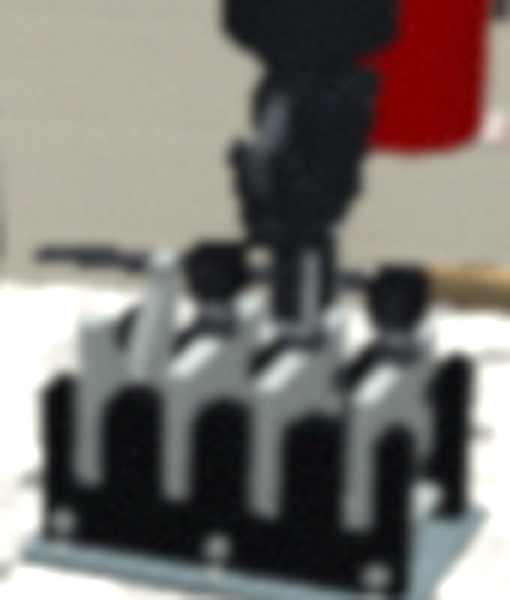

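>>> drive_tool --motion "0 0 0 0 0 .0013 5; 0 0 0 0 0 0 5; 0 0 0 0 0 0 35; 0 0 0 0 0 0 45; 0 0 0 0 0 0 50; 0 0 0 0 0 0 50"

```text
clock: 17.38
position: [0.5787, -0.2169, 0.113]
ee_rot: [0.001, 0.994, -0.105, 0.002]
contact_force: [0.1, 0.4, 0.3]
width: 0.0427
```

Run:
```python
from h import *
to([.5777,-.2164,.25],-12)
```

```text
t=17.38 pos [ 0.5787 -0.2169  0.113 ] F [0.1 0.4 0.3] M [-0.01 -0.02  0.01] w 0.0427
heading -12.07 tilt [ 0.0045 -0.002  -1.    ]
shift [-4.00e-01 -1.00e-01 -1.37e+02] turn [ 0.06 -0.28 -0.07]
```

Released at 42.7 mm, with no force. Rising straight up.

>>> drive_tool --motion "0 -.2 0 -.0005 0 -.008 55; 0 0 0 0 0 -.015 60; 0 0 0 0 0 -.03 60; 0 0 0 0 0 -.04 60; 0 0 0 0 0 -.05 60; 0 0 0 0 0 0 60"

```text
clock: 18.12
position: [0.5788, -0.217, 0.2658]
ee_rot: [0.001, 0.994, -0.105, 0.003]
contact_force: [-0.1, -0.1, -0.4]
width: 0.0514
```

Run:
```python
from h import *
to([.4,-.1,.3],-12)
```

```text
t=18.12 pos [ 0.5788 -0.217   0.2658] F [-0.1 -0.1 -0.4] M [ 0.02 -0.03  0.07] w 0.0514
heading -12.07 tilt [ 0.0053 -0.0035 -1.    ]
shift [-199.1  -76.9  -35.5] turn [ 0.13 -0.34 -0.07]
```

Retract the arm clear so both cameras see the rack.

>>> drive_tool --motion "0 0 0 -.02 .01 -.005 60; 0 0 0 -.04 .02 0 60; 0 0 0 -.05 .02 0 60; 0 0 0 -.05 .02 0 60; 0 0 0 -.04 .02 0 60; 0 0 0 0 .03 0 60; 0 0 0 0 0 0 60; 0 0 0 0 0 0 60"

```text
clock: 19.12
position: [0.3408, -0.2902, 0.2677]
ee_rot: [0.0, 0.994, -0.106, -0.003]
contact_force: [-0.4, 0.4, 0.7]
width: 0.0511
```

Run:
```python
from fit import *
np.set_printoptions(precision=4,suppress=True)
to([.4,-.1,.3],-12)
shot('side','side11');_,d=shot('top','top11')
crop('side11',245,170,340,250,7,'s11');crop('top11',290,160,370,260,6,'t11')
C=cloud('top',d)
from scipy import ndimage as nd
z=C[...,2];lab,k=nd.label((z>.118)&(z<.17)&(C[...,0]>.5)&(C[...,0]<.65)&(C[...,1]<-.15)&(C[...,1]>-.28))
for i in range(1,k+1):
    s=lab==i
    if s.sum()>7:print(s.sum(),C[s].mean(0),np.median(z[s]),np.percentile(z[s],90))
```

```text
t=19.12 pos [ 0.3408 -0.2902  0.2677] F [-0.4  0.4  0.7] M [-0.02 -0.    0.05] w 0.0511
heading -12.13 tilt [-0.005   0.0004 -1.    ]
shift [  17.8 -198.4  -32.5] turn [ 0.04  0.28 -0.13]
115 [ 0.6169 -0.2247  0.1397] 0.14126188434682985 0.1440074014923804
115 [ 0.5777 -0.2157  0.1396] 0.14074912977154153 0.14355052854945577
111 [ 0.5354 -0.2075  0.1397] 0.14092649023227155 0.14367260308940688
```

View pics/s11.png

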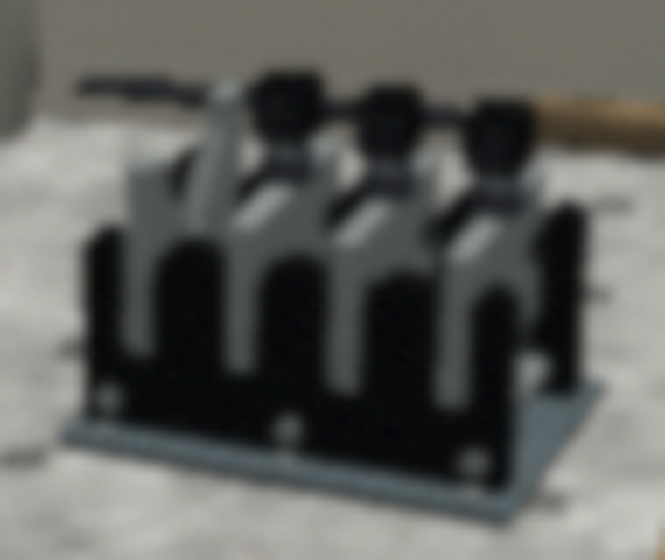

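View pics/top11.png

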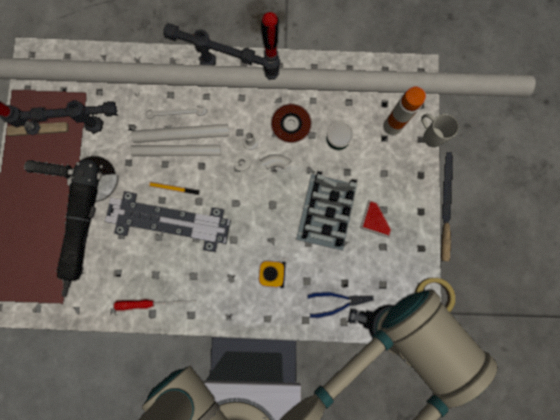

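View pics/t11.png

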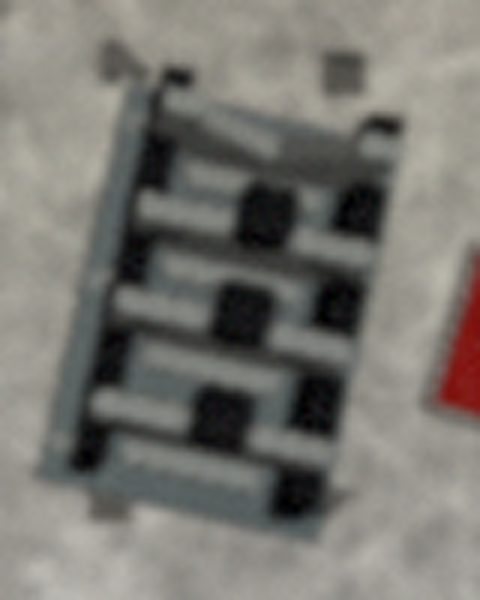

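Run:
```python
from rig import sign_off
print(sign_off())
```

```text
the job is handed in; nothing more can be done
None
```

The stop is out of the rail and standing fully down in the rack's empty slot between its neighbours; I handed the job in at about 19 s.

**How it went:** I gripped the plunger and raised it about 11 mm until I felt the stop's weight. I then slid the stop about 173 mm to the gap and confirmed the place with a small lift, which met no extra force. After lifting it out there, I lowered it into the slot. A light side contact showed as a moment of about 0.2 N·m on the way down, and a shift of about 1 mm cleared it. I then let the plunger down and released it.

**Last checks:**
- **Height:** The moved stop's grip top reads 140.7 mm by the top camera's depth, against 141.3 and 140.9 mm for the two spares. That depth reads about 1 to 2 mm below the stated 142.5 mm for all three.
- **Position:** Both pictures show the stop in line in its slot.
- **Surroundings:** The spares' grips measured within 0.1 mm of where they started. The rest of the bench looks unchanged in the top picture.
- **Arm:** It is clear of everything, with wrist force within noise.

**Disagreement:** The cameras placed the empty slot's x anywhere between 0.574 and 0.580 m, so I relied on the force and moment readings there. The stop ended at about x 0.578.

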